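Tighten the caster nut at the bottom of a cart foot's barrel

TASK

Take the T-handled socket spanner out of its wooden stand, lower it into the deep barrel of the steel cart foot and gently feel it fully down over the nut at the bottom, then turn the nut clockwise (seen from above) until it is tight against its stop, nipped up to about 0.7 N m but not beyond 1 N m. Then stand the spanner back upright in its stand, fully down, let go of it, and leave the other things on the bench where they are.

Things in the scene. Friction and masses are not known exactly. Their poses are not given: they have to be found in the camera images.
- spanner: loose steel T-handled socket extension, 0.45 kg, 176 mm long, standing in the stand. Origin: centre of the socket's open mouth (lowest end); z up the shaft, x along the handle bar. Shaft 14 mm diameter. Socket 42 mm outside diameter, 44 mm long; hexagonal opening 31.6 mm across flats, 32 mm deep, two of its flats facing along x. Starts with the bar within 0.8 rad of world x.
- handle (a point): middle of the spanner's dark handle bar, 165 mm above the socket's mouth; bar 100 mm long (x), 16 mm thick (y), 22 mm high (z); axes as the spanner's
- foot: fixed galvanised steel cart foot: square flange 130 x 130 x 12 mm, on it an upright round barrel, 68 mm outside diameter with four ribs, rim 110 mm above the bench; plain bore 48 mm in diameter. Origin: centre of the underside, z up on the bore's axis. At the bottom the nut sits centred on a stack of 40 mm washers whose thickness differs each time.
- bore_mouth (a point): centre of the bore's open mouth, 110 mm above the bench. A fully seated socket's mouth rests on the top washer, 15 to 35 mm above the bench (not known beforehand). One whose corners do not line up with the nut's stays 16 mm higher, on the nut's shoulder, until turned. The cone on the nut's top helps to centre the socket.
- nut (a joint): clockwise turn of the nut (from above), rad: starts at 0 to 0.35, hard stop (tight) at 1.0; drag up to 0.3 N m; stays where left. Hexagon 30 mm across flats, 16 mm high, 5 mm cone and 4 mm stud on top; 6 degrees of play in the socket either way. It does not tell where the corners point: find that by feel. Tight is 0.7 N m held against the stop; keep the moment under 1 N m, the push under 25 N.
- stand: fixed plywood block 100 x 100 x 70 mm for the spanner, with one round blind hole 50 mm in diameter, 60 mm deep, open at the top, slightly chamfered. Origin: centre of the underside, z up on the hole's axis.
- stand_floor (a point): centre of the floor of the stand's hole, 10 mm above the bench, where the spanner's mouth rests when fully down
- wheel: bystander: loose grey caster wheel lying flat, 100 mm diameter, 32 mm thick; origin centre of underside
- carton: bystander: closed cardboard carton 140 x 180 x 90 mm; origin centre of underside
- tape_roll: bystander: roll of packing tape lying flat, 100 mm outside diameter, 45 mm high; origin centre of underside
- parts_bin: bystander: open green plastic parts bin 200 x 130 x 80 mm; origin centre of underside

How it is judged (in metres and radians):
On the way, in this order (a step that is already met when the one before it is completed fails the run):
1. the socket is fully down over the nut (mouth within 5 mm of the top washer) (horizontal distance between spanner and foot below 0.004 m and z of spanner in the frame of nut below 0.008 m and value of joint nut below 0.9 rad), for 0.2 s.
2. the nut is nipped up tight against its stop by the socket seated on it (contact force over 50 N, as from some 0.45 N m) (value of joint nut above 0.95 rad and horizontal distance between spanner and foot below 0.005 m and z of spanner in the frame of nut below 0.015 m and contact force between spanner and nut above 50 N), for 0.1 s.
At the end, for the whole second after the job is handed in: The nut is tight (joint above 0.95 rad of 1.0); the spanner stands in the stand's hole, mouth within 8 mm of the hole's axis and within 6 mm of its floor, upright within 0.1 rad, at rest and released (value of joint nut above 0.95 rad and horizontal distance between spanner and stand_floor below 0.008 m and z of spanner in the frame of stand_floor below 0.006 m and angle between spanner's own z axis and vertical below 0.1 rad and linear speed of spanner below 0.02 m/s); the robot touches nothing.
It fails at once if the spanner forces the nut (contact force on it above 150 N, as from a turning moment well over 1 N m) (contact force between spanner and nut above 150 N).
It fails at once if the spanner is rammed down on the washer under the nut (over 80 N) (contact force between spanner and nut_c0 above 80 N).
It fails at once if the spanner is rammed or levered against the foot (over 60 N) (contact force between spanner and foot above 60 N).
It fails at once if a bystander is disturbed (moved more than 30 mm) (distance of any of wheel, carton, tape_roll, parts_bin from where it was at the start of the episode above 0.03 m).
It also fails if it takes over 72 s, if anything falls off the work surface, if the arm or the gripper's body presses on something with over 40 N, if the wrist force passes 120 N, or if a joint passes its speed limit or range.

ROBOT

A 6-joint arm with a two-finger parallel gripper is mounted at the origin on the work surface. World frame = base frame: x ahead of the robot, y to its left, z up, the work surface at z = 0. Lengths are in mm, angles in rad, forces in N, time in s.
With the tool pointing down it reaches from about 350 to 775 mm from the base axis. Payload 7.3 kg.
Tool frame: the origin (TCP) lies between the finger pads; the fingertips stand ctrl.nose_length ahead of it and the grasp point (between the pads) lies 3 mm ahead of it (ctrl.nose_length is the distance from the TCP to the fingertips, in mm); z points along the fingers, y is the direction in which the jaws open and shut (so a half turn about z gives the same grasp; the last joint's range is limited). The gripper opens to 92 mm and grips with 3 to 60 N. Pads are 19 mm wide; open, the fingers measure 130 mm over their backs; the gripper's body (75 mm by 190 mm) begins 47 mm behind the grasp point.
Start: joints at [-1.292, 0.342, 1.524, -0, 1.275, -0.146], TCP at [216.396, -478.347, 248.741] pointing down, gripper open.
Joint ranges: [-2.53, 2.53], [-0.77, 2.02], [0.04, 2.7], [-1, 4.14], [0.28, 2.66], [-3.11, 3.11]. Speed limits (rad/s): [2.57, 2.57, 3.14, 3.14, 3.14, 3.14].

INTERFACE

Orientations are given as [roll, pitch, yaw] about the fixed x, y, z axes, in that order (R = Rz(yaw) Ry(pitch) Rx(roll)).
In Python, from bench import ctrl gives the robot as it stands.
- The arm moves only by the tool carry_out, never from a script. Its argument "deltas" is a list of rows, each a list of 7 numbers: the turn, a rotation vector about the tool's x, y, z in rad, then the shift along the tool's x, y, z in cm, then the opening, from 0 (shut) to 1 (fully open). In form: [[wx, wy, wz, x, y, z, claw], ...]. A call has 1 to 10 rows; each row is the pose to reach, as a shift and turn from the pose commanded when the call began, along the tool's axes at that moment; what a row does not reach only later rows make up. A row lasts 1/8 s, in which the tool goes at most 62.5 mm and 10.7 degrees, less where a joint would pass 70% of its speed; a pose out of reach is approached as far as the arm can. A call with a gripper value outside its range is refused whole. The fingers move at their own pace and stop on an object; "grip_force" is the grip in N (left out, the last holds). Time passes only in rows, so rows that repeat a pose let the fingers close. It gives the time, the measured TCP pose, the force and the opening at its end, in the units of the state.
- ctrl.get_state(): the state, without advancing time (a new reading comes with each control period).
- ctrl.snapshot(name): name is "scene" or "top"; returns the picture (384x512x3 uint8, blue, green, red); there is no depth.
- ctrl.camera_info(name): a dict with "fx", "fy", "cx", "cy" (pixels), "R" (3x3) and "t" (3): a world point X has camera coordinates R X + t. Camera axes: x right, y down, z forward; pixel columns grow to the right and rows downward; lengths in mm; the calibration is good to about 2 mm. A picture is of the moment at which its call begins. camera_info takes no time and is no camera call.
- ctrl.sign_off(): hands the job in, once; it reports no verdict.
The state is a dict: "time_s": time; "joint_positions": joint angles; "joint_velocities": joint speeds; "effort": joint torques, N m; "tcp_pos": TCP position; "tool_rot": TCP orientation; "ft_force": force on the tool from outside, world axes, zero at the start; "torque": the same for the moment, N m; "grip_width": finger opening in mm.
Only numpy, scipy, OpenCV 4.12 (cv2) and the standard library are available. Lean on these libraries where they do the work, as an engineer would, in place of code of your own. Each camera call takes 0.05 s, during which the arm holds its last target.

## Working session

There is one attempt and no reset: what is moved stays moved. The work goes in short steps, Python scripts to look and compute and a tool call to move; the robot and the scene stay as the last step left them, time stands still between calls to the robot, and variables do not carry over. Pictures are saved under pics/ and viewed, and the job is handed in when it is done.

Besides the shell and the picture viewer there is one more tool, called as name(argument=value, ...) on one line, values as JSON. carry_out: Moves the arm, as the interface text tells. Its arguments: {"type":"object","properties":{"deltas":{"type":"array","items":{"type":"array","items":{"type":"number"}}},"grip_force":{"type":"number"}},"required":["deltas"]}

```bash
mkdir -p pics; ls; python3 - <<'E'
from bench import ctrl
import cv2
for n in("scene","top"):
    im=ctrl.snapshot(n); cv2.imwrite(f"pics/{n}0.png",im)
    print(n,{k:(v.tolist() if hasattr(v,'tolist') else v) for k,v in ctrl.camera_info(n).items()})
print(ctrl.get_state(),ctrl.nose_length)
E
```

```text
pics
scene {'fx': 435.8020440074274, 'fy': 435.8020440074274, 'cx': 253.19786693935893, 'cy': 187.72259937126614, 'R': [[-0.7167167337024879, 0.6973629034954331, -0.0014506754481389784], [0.43805278502875056, 0.44858946436727115, -0.7790232666533394], [-0.5426111694016182, -0.5589744835742539, -0.6269933377265694]], 't': [399.0890509114766, -167.21748123802112, 1863.9908988629631]}
top {'fx': 461.17952283836166, 'fy': 461.17952283836166, 'cx': 258.85581096297415, 'cy': 185.63673957405774, 'R': [[0.019249060139740565, -0.9994182387579634, 0.028154177694739088], [-0.9848036396385449, -0.023813792199454148, -0.17203108630638803], [0.17260146302511853, -0.024414899938592843, -0.9846891121681893]], 't': [-30.788445766061464, 584.3745765839406, 1225.0037077766995]}
{'time_s': 0.1, 'joint_positions': array([-1.29203747e+00,  3.42681436e-01,  1.52488862e+00, -1.01923917e-05,
        1.27538538e+00, -1.45999252e-01]), 'joint_velocities': array([ 0.00068466, -0.00088604, -0.00118167,  0.00128744, -0.00134312,
       -0.0009483 ]), 'effort': array([ 1.49335719e-03, -4.32005775e+01, -2.44693583e+01,  7.18505052e-02,
        5.26183890e-02, -5.86485953e-05]), 'tcp_pos': array([ 216.28332304, -478.03430991,  248.11116854]), 'tool_rot': array([-3.14024295e+00, -1.88616464e-04,  4.24760952e-01]), 'ft_force': array([ 0.22899833, -0.20687753,  0.77912734]), 'torque': array([-0.01958146,  0.02861839,  0.02878375]), 'grip_width': 92.24407462125254} 22.0
```

View pics/scene0.png

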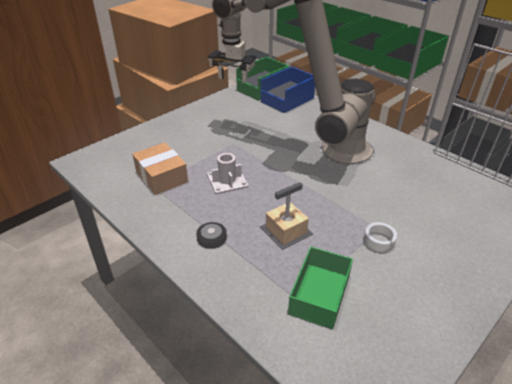

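View pics/top0.png

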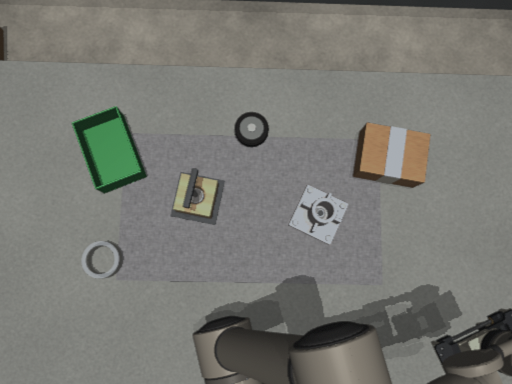

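The scene view shows the spanner in its stand near (288,210) and the foot near (227,172). The top view has the stand near (197,195) and the foot near (320,213). I'll zoom in on both.

```bash
python3 - <<'E'
import cv2,numpy as np
t=cv2.imread('pics/top0.png');s=cv2.imread('pics/scene0.png')
def z(im,x,y,w,h,k):return cv2.resize(im[y:y+h,x:x+w],None,fx=k,fy=k,interpolation=cv2.INTER_CUBIC)
a=np.hstack([z(t,160,155,75,75,5),z(t,280,175,75,75,5)])
cv2.imwrite('pics/zt0.png',a)
b=np.hstack([z(s,255,175,65,75,6),z(s,195,145,65,75,6)])
cv2.imwrite('pics/zs0.png',b)
E
```

```text
(no output)
```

View pics/zt0.png

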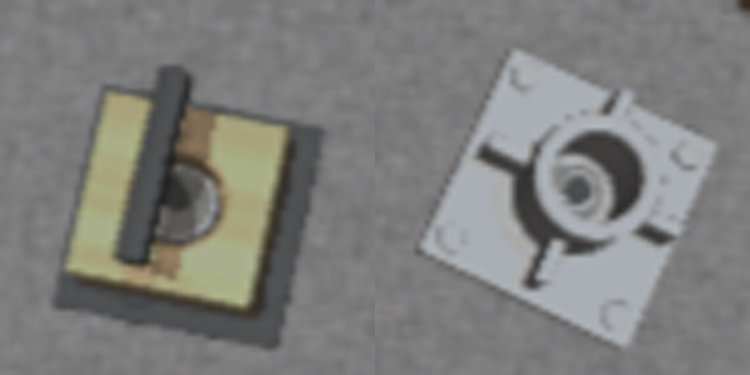

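View pics/zs0.png

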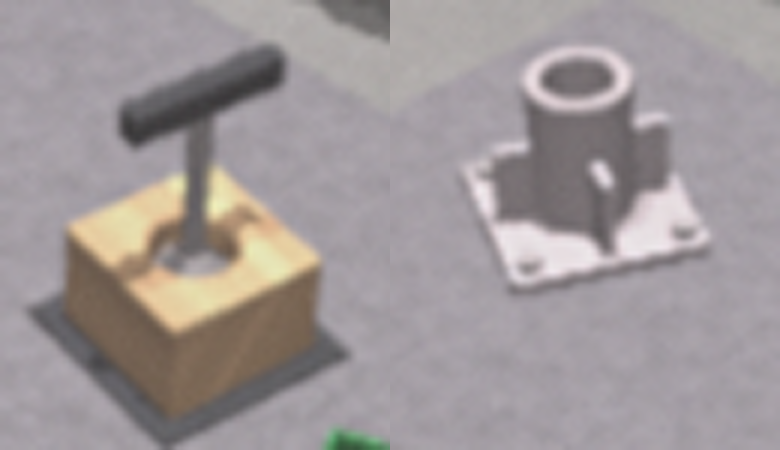

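```bash
cat > h.py <<'E'
import numpy as np, json
from scipy.optimize import least_squares
CI={'scene': {'fx': 435.8020440074274, 'fy': 435.8020440074274, 'cx': 253.19786693935893, 'cy': 187.72259937126614, 'R': [[-0.7167167337024879, 0.6973629034954331, -0.0014506754481389784], [0.43805278502875056, 0.44858946436727115, -0.7790232666533394], [-0.5426111694016182, -0.5589744835742539, -0.6269933377265694]], 't': [399.0890509114766, -167.21748123802112, 1863.9908988629631]},
'top':{'fx': 461.17952283836166, 'fy': 461.17952283836166, 'cx': 258.85581096297415, 'cy': 185.63673957405774, 'R': [[0.019249060139740565, -0.9994182387579634, 0.028154177694739088], [-0.9848036396385449, -0.023813792199454148, -0.17203108630638803], [0.17260146302511853, -0.024414899938592843, -0.9846891121681893]], 't': [-30.788445766061464, 584.3745765839406, 1225.0037077766995]}}
def proj(c,X):
    c=CI[c];Y=np.atleast_2d(X)@np.array(c['R']).T+c['t']
    return np.c_[c['fx']*Y[:,0]/Y[:,2]+c['cx'],c['fy']*Y[:,1]/Y[:,2]+c['cy']]
def back(c,uv,z):
    c=CI[c];R=np.array(c['R']);uv=np.atleast_2d(uv)
    d=np.c_[(uv[:,0]-c['cx'])/c['fx'],(uv[:,1]-c['cy'])/c['fy'],np.ones(len(uv))]@R
    o=-R.T@np.array(c['t'])
    return o+d*((z-o[2])/d[:,2])[:,None]
def uz(p,k,ox,oy,px=0):
    p=np.atleast_2d(np.array(p,float));return np.c_[(p[:,0]-px+.5)/k-.5+ox,(p[:,1]+.5)/k-.5+oy]
E
python3 - <<'E'
from h import *
np.set_printoptions(precision=1,suppress=True)
def show(n,X):
    print(n);print(X)
    for i in range(len(X)-1): print('  len',np.linalg.norm(X[i+1]-X[i]),'ang',np.degrees(np.arctan2(*(X[i+1]-X[i])[[1,0]])))
S=back('top',uz([(105,88),(290,127),(255,310),(66,272)],5,160,155),70);show('stand top',S);print(S.mean(0))
S=back('scene',uz([(66,233),(177,333),(320,265)],6,255,175),70);show('stand scene',S);print((S[0]+S[2])/2)
S=back('top',uz([(515,48),(718,147),(628,347),(418,250)],5,280,175,375),12);show('foot top',S);print(S.mean(0))
S=back('scene',uz([(462,168),(515,290),(710,245)],6,195,145,390),12);show('foot scene',S);print((S[0]+S[2])/2)
print('rim',back('top',uz([(593,178)],5,280,175,375),110),back('scene',uz([(578,79)],6,195,145,390),110))
print('hole',back('scene',uz([(192,247)],6,255,175),70))
S=back('top',uz([(172,67),(133,262)],5,160,155),176);show('bar top',S);print(S.mean(0))
S=back('scene',uz([(124,106),(272,50)],6,255,175),176);show('bar scene',S);print(S.mean(0))
E
```

```text
stand top
[[613.6 196.4  70. ]
 [594.5  95.1  70. ]
 [494.  110.4  70. ]
 [512.3 212.4  70. ]]
  len 103.1581212663015 ang -100.69847122938933
  len 101.56616586666644 ang 171.33978188829127
  len 103.67168628416772 ang 79.87457546695975
[553.6 153.6  70. ]
stand scene
[[597.2 100.4  70. ]
 [611.2 196.2  70. ]
 [517.  214.8  70. ]]
  len 96.84764426939839 ang 81.68576062860659
  len 96.07641581279279 ang 168.8456849323423
[557.1 157.6  70. ]
foot top
[[ 599.3 -158.6   12. ]
 [ 544.8 -274.7   12. ]
 [ 430.5 -222.3   12. ]
 [ 482.4 -103.9   12. ]]
  len 128.2479191967198 ang -115.14573989116474
  len 125.7125116244282 ang 155.38428540136925
  len 129.27979789599763 ang 66.35789864966146
[ 514.3 -189.9   12. ]
foot scene
[[ 546.8 -272.9   12. ]
 [ 603.4 -152.8   12. ]
 [ 486.5 -100.9   12. ]]
  len 132.8577323585006 ang 64.75775564972211
  len 127.92618516809301 ang 156.08657104921733
[ 516.6 -186.9   12. ]
rim [[ 513.3 -186.7  110. ]] [[ 515.3 -187.9  110. ]]
hole [[556.  156.5  70. ]]
bar top
[[603.8 147.9 176. ]
 [505.3 162.8 176. ]]
  len 99.60780802726168 ang 171.41651259895073
[554.6 155.4 176. ]
bar scene
[[590.3 133.4 176. ]
 [499.7 156.1 176. ]]
  len 93.44208160783992 ang 165.91588456731503
[545.  144.8 176. ]
```

```bash
cat > ov.py <<'E'
from h import *
import cv2,sys
def rect(x,y,yaw,a,b,z):
    c,s=np.cos(yaw),np.sin(yaw);P=np.array([[-a,-b],[a,-b],[a,b],[-a,b]])/2
    return np.c_[P@np.array([[c,s],[-s,c]])+[x,y],np.full(4,z)]
def circ(x,y,r,z):
    t=np.linspace(0,2*np.pi,40);return np.c_[x+r*np.cos(t),y+r*np.sin(t),np.full(40,z)]
def draw(im,cam,crop,k,curves):
    x,y,w,h=crop
    o=cv2.resize(im[y:y+h,x:x+w],None,fx=k,fy=k,interpolation=cv2.INTER_CUBIC)
    for X,col in curves:
        p=(proj(cam,X)-[x,y]+.5)*k-.5
        cv2.polylines(o,[np.round(p).astype(np.int32)],True,col,1,cv2.LINE_AA)
    return o
E
python3 - <<'E'
from ov import *
np.set_printoptions(precision=1,suppress=True)
print(back('top',uz([(172,67),(133,262)],5,160,155),186).mean(0),back('scene',uz([(124,106),(272,50)],6,255,175),186))
t=cv2.imread('pics/top0.png');s=cv2.imread('pics/scene0.png')
r,g,b,y=(0,0,255),(0,255,0),(255,0,0),(0,255,255)
st=(555,155.5);yw=np.radians(-9.5);by=np.radians(-9);ft=(515,-188);fy=np.radians(-24.5)
C=[(rect(*st,yw,100,100,70),r),(circ(*st,25,70),g),(rect(554,155.5,by,100,16,186),b),(rect(554,155.5,by,100,16,164),b)]
F=[(rect(*ft,fy,130,130,12),r),(circ(*ft,34,110),g),(circ(*ft,24,110),b)]
cv2.imwrite('pics/ov1.png',np.vstack([np.hstack([draw(t,'top',(160,155,75,50),5,C),draw(t,'top',(280,175,75,75),5,F)[:250]]),np.hstack([draw(s,'scene',(255,175,75,65),5,C),draw(s,'scene',(190,145,75,65),5,F)])]))
E
```

```text
[552.9 154.1 186. ] [[599.4 141.6 186. ]
 [509.8 164.  186. ]]
```

View pics/ov1.png

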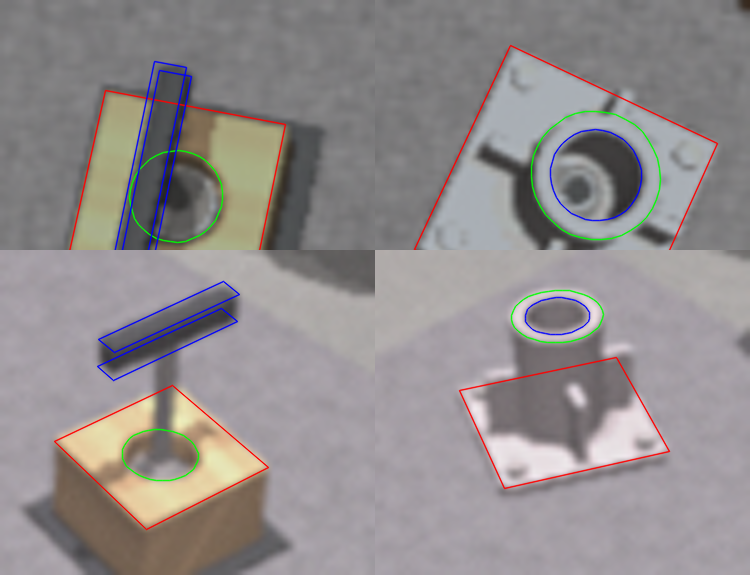

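```bash
cat > d.py <<'E'
import sys,numpy as np
from scipy.spatial.transform import Rotation as Ro
from bench import ctrl
def delta(x,y,z,yaw,s=None):
    s=s or ctrl.get_state()
    R=Ro.from_euler('xyz',s['tool_rot']);T=Ro.from_euler('xyz',[np.pi,0,yaw])
    w=(R.inv()*T).as_rotvec();p=R.inv().apply(np.array([x,y,z])-s['tcp_pos'])/10
    return np.round(np.r_[w,p],3).tolist()
def st():
    s=ctrl.get_state();print('t',round(s['time_s'],2),'p',s['tcp_pos'].round(2),'r',s['tool_rot'].round(4),'F',s['ft_force'].round(2),'M',s['torque'].round(3),'g',round(s['grip_width'],2),'q6',s['joint_positions'][5].round(3))
if __name__=='__main__':
    st()
    if len(sys.argv)>4: print(delta(*map(float,sys.argv[1:5])))
E
python3 d.py 553 154.5 250 -0.154
```

```text
t 0.1 p [ 216.28 -478.03  248.11] r [-3.1402e+00 -2.0000e-04  4.2480e-01] F [ 0.23 -0.21  0.78] M [-0.02   0.029  0.029] g 92.24 q6 -0.146
[-0.001, 0.0, 0.579, 56.746, -43.757, -0.119]
```

carry_out(deltas=[[0,0,0.579,56.75,-43.76,-0.1,0.6],[0,0,0.579,56.75,-43.76,-0.1,0.6],[0,0,0.579,56.75,-43.76,-0.1,0.6],[0,0,0.579,56.75,-43.76,-0.1,0.6],[0,0,0.579,56.75,-43.76,-0.1,0.6],[0,0,0.579,56.75,-43.76,-0.1,0.6],[0,0,0.579,56.75,-43.76,-0.1,0.6],[0,0,0.579,56.75,-43.76,-0.1,0.6],[0,0,0.579,56.75,-43.76,-0.1,0.6],[0,0,0.579,56.75,-43.76,-0.1,0.6]], grip_force=40)

```text
time_s: 1.35
tcp_pos: [505.6, 65.7, 249.4]
tool_rot: [3.141, 0.0, -0.154]
ft_force: [1.0, -0.9, 0.9]
grip_width: 55.0
```

```bash
python3 d.py 553 154.5 240 -0.154
```

```text
t 1.35 p [505.56  65.66 249.39] r [ 3.1413e+00  1.0000e-04 -1.5400e-01] F [ 0.97 -0.9   0.86] M [ 0.025 -0.033 -0.053] g 54.98 q6 1.704
[0.0, 0.0, 0.0, 3.326, -9.507, 0.936]
```

carry_out(deltas=[[0,0,0,3.3,-9.5,0.9,0.6],[0,0,0,3.3,-9.5,0.9,0.6],[0,0,0,3.3,-9.5,0.9,0.6],[0,0,0,3.3,-9.5,0.9,0.6]])

```text
time_s: 1.85
tcp_pos: [551.7, 151.9, 240.1]
tool_rot: [3.141, 0.001, -0.154]
ft_force: [-0.7, -0.2, -0.5]
grip_width: 55.0
```

```bash
python3 d.py 553 154.5 178 -0.154; python3 - <<'E'
from ov import *
from bench import ctrl
for c,cr in(('top',(150,130,100,100)),('scene',(245,120,100,100))):
    im=ctrl.snapshot(c);cv2.imwrite(f'pics/{c}1.png',im)
    cv2.imwrite(f'pics/z{c}1.png',draw(im,c,cr,5,[(rect(553,154.5,-.154,100,16,186),(255,0,0))]))
a=np.hstack([cv2.imread('pics/ztop1.png'),cv2.imread('pics/zscene1.png')]);cv2.imwrite('pics/z1.png',cv2.resize(a,(800,400)))
E
```

```text
t 1.85 p [551.73 151.9  240.12] r [ 3.1407e+00  1.2000e-03 -1.5410e-01] F [-0.69 -0.22 -0.48] M [0.035 0.028 0.025] g 54.98 q6 1.86
[0.001, 0.001, -0.0, 0.093, -0.282, 6.212]
```

View pics/z1.png

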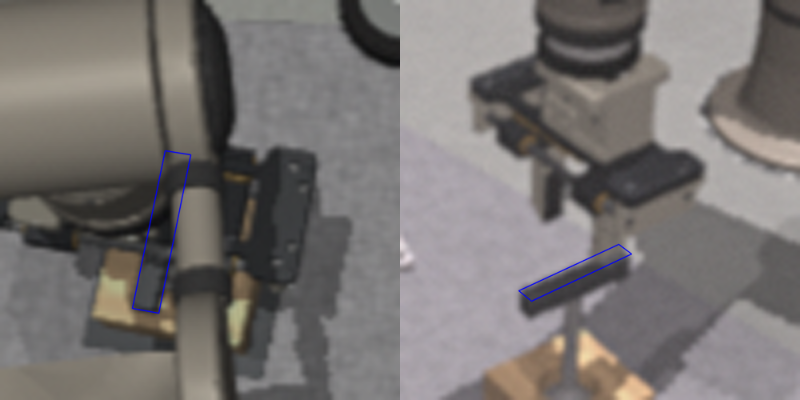

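carry_out(deltas=[[0,0,0,0.09,-0.27,3.0,0.6],[0,0,0,0.09,-0.27,6.2,0.6],[0,0,0,0.09,-0.27,6.2,0.6],[0,0,0,0.09,-0.27,6.2,0],[0,0,0,0.09,-0.27,6.2,0],[0,0,0,0.09,-0.27,6.2,0],[0,0,0,0.09,-0.27,6.2,0]], grip_force=20)

```text
time_s: 2.82
tcp_pos: [553.7, 155.0, 179.0]
tool_rot: [-3.141, -0.001, -0.154]
ft_force: [0.2, -0.5, 0.3]
grip_width: 19.7
```

```bash
python3 d.py
```

```text
t 2.83 p [553.67 155.02 179.04] r [-3.1414e+00 -8.0000e-04 -1.5410e-01] F [ 0.22 -0.46  0.34] M [ 0.066  0.038 -0.011] g 19.73 q6 1.865
```

carry_out(deltas=[[0,0,0,0,0,0,0],[0,0,0,0,0,0,0],[0,0,0,0,0,0,0]], grip_force=60)

```text
time_s: 3.2
tcp_pos: [553.7, 154.8, 178.9]
tool_rot: [3.141, -0.001, -0.154]
ft_force: [0.5, -1.6, 4.3]
grip_width: 15.6
```

```bash
python3 d.py
```

```text
t 3.2 p [553.75 154.83 178.89] r [ 3.1414e+00 -8.0000e-04 -1.5420e-01] F [ 0.51 -1.57  4.26] M [-0.29   0.013 -0.048] g 15.63 q6 1.865
```

carry_out(deltas=[[0,0,0,0,0,-0.5,0],[0,0,0,0,0,-1.5,0],[0,0,0,0,0,-3,0],[0,0,0,0,0,-4,0],[0,0,0,0,0,-4,0]])

```text
time_s: 3.82
tcp_pos: [554.1, 155.1, 219.9]
tool_rot: [-3.141, -0.002, -0.154]
ft_force: [-0.5, 0.0, -5.1]
grip_width: 15.5
```

```bash
python3 d.py
```

```text
t 3.83 p [554.07 155.07 219.88] r [-3.1409e+00 -2.4000e-03 -1.5420e-01] F [-0.48  0.04 -5.05] M [-0.014 -0.004  0.004] g 15.54 q6 1.865
```

```bash
python3 d.py 515 -188 310 -0.154
```

```text
t 3.83 p [554.07 155.07 219.88] r [-3.1409e+00 -2.4000e-03 -1.5420e-01] F [-0.48  0.04 -5.05] M [-0.014 -0.004  0.004] g 15.54 q6 1.865
[-0.001, -0.002, -0.0, 1.429, 34.494, -9.032]
```

carry_out(deltas=[[0,0,0,0,0,-5,0],[0,0,0,0,3,-9,0],[0,0,0,0,8,-9,0],[0,0,0,0.5,13.5,-9,0],[0,0,0,1,19,-9,0],[0,0,0,1.2,24.5,-9,0],[0,0,0,1.43,30,-9,0],[0,0,0,1.43,33,-9,0],[0,0,0,1.43,34.5,-9,0],[0,0,0,1.43,34.5,-9,0]])

```text
time_s: 5.08
tcp_pos: [514.5, -188.3, 308.3]
tool_rot: [-3.141, 0.001, -0.155]
ft_force: [-0.3, 0.2, -6.1]
grip_width: 15.4
```

carry_out(deltas=[[0,0,0,0,0,0,0],[0,0,0,0,0,0,0],[0,0,0,0,0,0,0]])

```text
time_s: 5.45
tcp_pos: [514.9, -187.3, 308.7]
tool_rot: [3.142, -0.0, -0.153]
ft_force: [0.2, -0.6, -5.1]
grip_width: 15.4
```

```bash
python3 d.py 515 -188 310 -0.154; python3 - <<'E'
from ov import *
from bench import ctrl
ims={}
for c in('top','scene'):
    ims[c]=ctrl.snapshot(c);cv2.imwrite(f'pics/{c}2.png',ims[c])
a=np.hstack([draw(ims['top'],'top',(270,160,100,100),4,[]),draw(ims['scene'],'scene',(180,70,100,120),4,[])[:400]])
cv2.imwrite('pics/z2.png',a)
cv2.imwrite('pics/z2s.png',draw(ims['scene'],'scene',(190,80,80,115),5,[]))
E
```

```text
t 5.45 p [ 514.86 -187.28  308.69] r [ 3.1416e+00 -2.0000e-04 -1.5290e-01] F [ 0.19 -0.56 -5.11] M [ 0.071 -0.022 -0.03 ] g 15.43 q6 1.235
[0.0, -0.0, 0.001, 0.025, 0.069, -0.131]
```

View pics/z2.png

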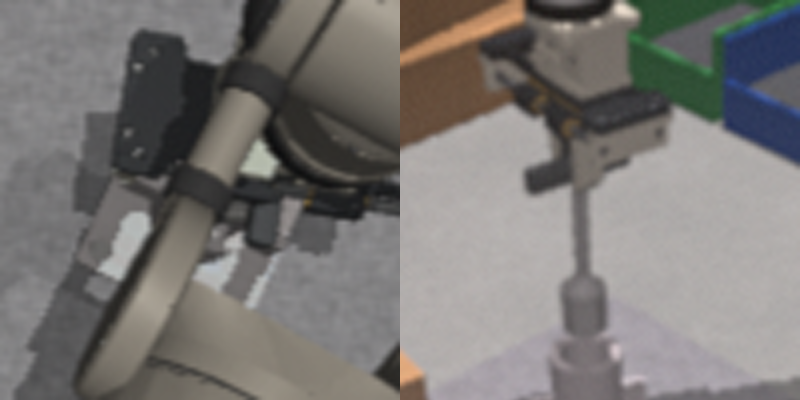

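View pics/z2s.png

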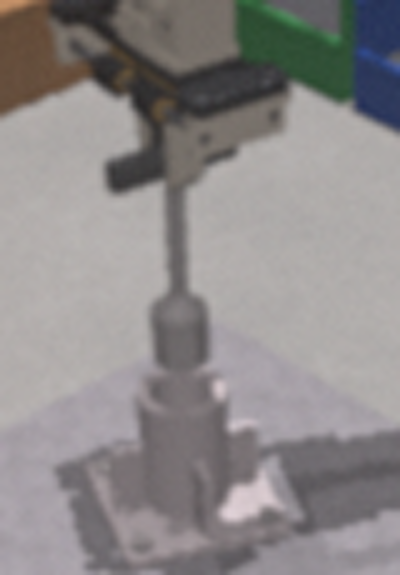

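```bash
python3 - <<'E'
from ov import *
im=cv2.imread('pics/scene2.png')
x,y=514.9,-187.3
mz=308.7-168
r,g,b=(0,0,255),(0,255,0),(255,0,0)
cv2.imwrite('pics/z3.png',draw(im,'scene',(195,130,65,70),8,[(circ(x,y,21,mz),r),(circ(x,y,21,mz+40),r),(circ(515,-188,34,110),g),(circ(515,-188,24,110),b),(circ(515,-188,34,12),g),(circ(x,y,7,mz+65),r)]))
E
```

```text
(no output)
```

View pics/z3.png

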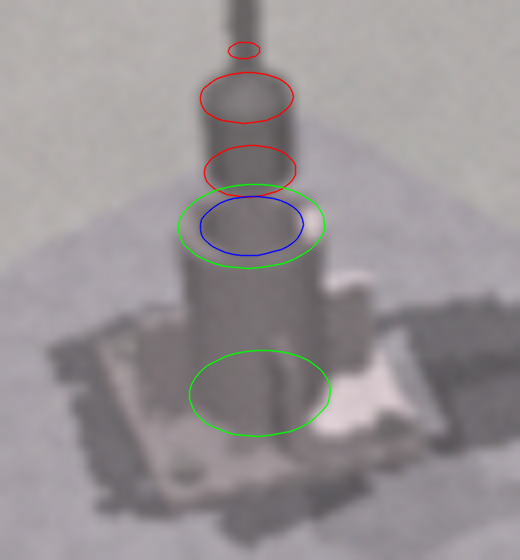

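carry_out(deltas=[[0,0,0,0.02,0.05,1.5,0],[0,0,0,0.02,0.05,2.6,0],[0,0,0,0.02,0.05,2.6,0]])

```text
time_s: 5.92
tcp_pos: [514.1, -188.4, 280.9]
tool_rot: [-3.141, 0.003, -0.154]
ft_force: [0.5, 0.9, -4.7]
grip_width: 15.6
```

carry_out(deltas=[[0,0,0,0,0,0.2,0],[0,0,0,0,0,0.4,0],[0,0,0,0,0,0.4,0]])

```text
time_s: 6.3
tcp_pos: [514.8, -188.7, 278.6]
tool_rot: [3.141, -0.0, -0.154]
ft_force: [0.0, -0.2, -4.4]
grip_width: 15.8
```

```bash
python3 d.py
```

```text
t 6.3 p [ 514.78 -188.67  278.63] r [ 3.1415e+00 -1.0000e-04 -1.5420e-01] F [ 0.01 -0.17 -4.43] M [0.048 0.052 0.024] g 15.84 q6 1.234
```

carry_out(deltas=[[0,0,0,0,0,0.15,0],[0,0,0,0,0,0.3,0],[0,0,0,0,0,0.3,0]])

```text
time_s: 6.68
tcp_pos: [514.7, -188.6, 275.4]
tool_rot: [-3.142, 0.0, -0.154]
ft_force: [-0.2, 0.2, -5.3]
grip_width: 15.6
```

carry_out(deltas=[[0,0,0,0,0,0.15,0],[0,0,0,0,0,0.3,0],[0,0,0,0,0,0.3,0]])

```text
time_s: 7.05
tcp_pos: [514.7, -188.6, 272.4]
tool_rot: [-3.142, 0.0, -0.154]
ft_force: [-0.4, 0.2, -5.5]
grip_width: 15.7
```

```bash
python3 d.py
```

```text
t 7.05 p [ 514.73 -188.63  272.4 ] r [-3.1415e+00  3.0000e-04 -1.5410e-01] F [-0.4   0.22 -5.49] M [ 0.071 -0.001  0.024] g 15.74 q6 1.234
```

carry_out(deltas=[[0,0,0,0,0,0.5,0],[0,0,0,0,0,1.0,0],[0,0,0,0,0,1.5,0],[0,0,0,0,0,1.5,0]])

```text
time_s: 7.55
tcp_pos: [514.5, -188.6, 257.0]
tool_rot: [-3.141, 0.001, -0.154]
ft_force: [0.5, 0.0, -4.2]
grip_width: 15.3
```

carry_out(deltas=[[0,0,0,0,0,0.5,0],[0,0,0,0,0,1.0,0],[0,0,0,0,0,1.5,0],[0,0,0,0,0,2.0,0],[0,0,0,0,0,2.5,0],[0,0,0,0,0,2.5,0]])

```text
time_s: 8.3
tcp_pos: [514.6, -188.5, 232.1]
tool_rot: [-3.141, 0.001, -0.154]
ft_force: [-0.6, -0.1, -5.5]
grip_width: 15.6
```

```bash
python3 d.py
```

```text
t 8.3 p [ 514.56 -188.55  232.07] r [-3.1413e+00  1.0000e-03 -1.5420e-01] F [-0.6  -0.1  -5.46] M [ 0.018 -0.    -0.036] g 15.6 q6 1.234
```

carry_out(deltas=[[0,0,0,0,0,0.2,0],[0,0,0,0,0,0.4,0],[0,0,0,0,0,0.4,0]])

```text
time_s: 8.68
tcp_pos: [514.7, -188.6, 228.5]
tool_rot: [-3.142, 0.0, -0.154]
ft_force: [0.0, 0.5, -5.0]
grip_width: 15.6
```

carry_out(deltas=[[0,0,0,0,0,0.2,0],[0,0,0,0,0,0.4,0],[0,0,0,0,0,0.4,0]])

```text
time_s: 9.05
tcp_pos: [514.7, -188.6, 224.4]
tool_rot: [-3.142, 0.0, -0.154]
ft_force: [-0.1, 0.9, -4.3]
grip_width: 15.3
```

carry_out(deltas=[[0,0,0,0,0,0.15,0],[0,0,0,0,0,0.3,0],[0,0,0,0,0,0.3,0]])

```text
time_s: 9.43
tcp_pos: [514.7, -188.6, 221.4]
tool_rot: [-3.142, 0.0, -0.154]
ft_force: [-0.2, 0.1, -4.3]
grip_width: 15.5
```

Mouth is now at about 52 mm. I'll carry on in small steps.

carry_out(deltas=[[0,0,0,0,0,0.15,0],[0,0,0,0,0,0.3,0],[0,0,0,0,0,0.3,0]])

```text
time_s: 9.8
tcp_pos: [514.7, -188.6, 218.5]
tool_rot: [-3.142, 0.0, -0.154]
ft_force: [0.3, 0.5, -5.1]
grip_width: 15.5
```

carry_out(deltas=[[0,0,0,0,0,0.15,0],[0,0,0,0,0,0.3,0],[0,0,0,0,0,0.3,0]])

```text
time_s: 10.18
tcp_pos: [514.7, -188.6, 215.4]
tool_rot: [-3.142, 0.0, -0.154]
ft_force: [0.3, -0.1, -3.7]
grip_width: 15.5
```

carry_out(deltas=[[0,0,0,0,0,0.15,0],[0,0,0,0,0,0.3,0],[0,0,0,0,0,0.3,0]])

```text
time_s: 10.55
tcp_pos: [514.7, -188.6, 212.4]
tool_rot: [-3.142, 0.0, -0.154]
ft_force: [0.3, 0.2, -4.6]
grip_width: 15.3
```

carry_out(deltas=[[0,0,0,0,0,0.15,0],[0,0,0,0,0,0.3,0],[0,0,0,0,0,0.3,0]])

```text
time_s: 10.92
tcp_pos: [514.7, -188.6, 209.4]
tool_rot: [-3.142, 0.0, -0.154]
ft_force: [-0.1, -0.3, -4.8]
grip_width: 15.7
```

carry_out(deltas=[[0,0,0,0,0,0.15,0],[0,0,0,0,0,0.3,0],[0,0,0,0,0,0.3,0]])

```text
time_s: 11.3
tcp_pos: [514.7, -188.6, 206.4]
tool_rot: [-3.141, 0.0, -0.154]
ft_force: [1.0, -0.8, -4.9]
grip_width: 15.8
```

carry_out(deltas=[[0,0,0,0,0,0.1,0],[0,0,0,0,0,0.2,0],[0,0,0,0,0,0.2,0]])

```text
time_s: 11.68
tcp_pos: [514.9, -188.7, 204.9]
tool_rot: [3.141, -0.001, -0.154]
ft_force: [0.6, -0.5, -2.8]
grip_width: 15.5
```

carry_out(deltas=[[0,0,0,0,0,0.1,0],[0,0,0,0,0,0.1,0]])

```text
time_s: 11.92
tcp_pos: [515.2, -188.8, 204.6]
tool_rot: [3.141, -0.002, -0.154]
ft_force: [-0.6, 1.5, 5.1]
grip_width: 15.4
```

```bash
python3 d.py
```

```text
t 11.93 p [ 515.19 -188.79  204.56] r [ 3.141e+00 -1.800e-03 -1.542e-01] F [-0.59  1.53  5.06] M [0.264 0.251 0.039] g 15.43 q6 1.234
```

carry_out(deltas=[[0,0,-0.05,-0.03,-0.04,0.02,0],[0,0,-0.1,-0.03,-0.04,0.02,0],[0,0,-0.15,-0.03,-0.04,0.02,0],[0,0,-0.15,-0.03,-0.04,0.02,0]])

```text
time_s: 12.42
tcp_pos: [514.4, -188.5, 203.0]
tool_rot: [3.141, 0.0, -0.005]
ft_force: [0.4, -1.2, -3.9]
grip_width: 15.6
```

```bash
python3 d.py
```

```text
t 12.43 p [ 514.44 -188.53  202.98] r [ 3.141e+00  4.000e-04 -4.600e-03] F [ 0.42 -1.17 -3.91] M [-0.412 -0.055 -0.006] g 15.6 q6 1.085
```

carry_out(deltas=[[0,0,0,0,0,0.1,0],[0,0,0,0,0,0.15,0]])

```text
time_s: 12.68
tcp_pos: [514.5, -188.5, 201.6]
tool_rot: [3.141, 0.0, -0.005]
ft_force: [1.5, -1.7, -3.9]
grip_width: 15.2
```

```bash
python3 d.py
```

```text
t 12.68 p [ 514.52 -188.45  201.58] r [ 3.1413e+00  3.0000e-04 -4.8000e-03] F [ 1.46 -1.73 -3.9 ] M [-0.54  -0.062  0.017] g 15.22 q6 1.085
```

carry_out(deltas=[[0,0,0,0,0,0.1,0],[0,0,0,0,0,0.2,0]])

```text
time_s: 12.92
tcp_pos: [514.6, -188.4, 199.8]
tool_rot: [3.141, -0.0, -0.004]
ft_force: [0.2, -1.9, -3.1]
grip_width: 15.4
```

```bash
python3 d.py
```

```text
t 12.93 p [ 514.57 -188.37  199.83] r [ 3.1413 -0.     -0.0044] F [ 0.19 -1.88 -3.1 ] M [-0.585  0.031  0.042] g 15.43 q6 1.085
```

carry_out(deltas=[[0,0,0,0,0.06,0.1,0],[0,0,0,0,0.06,0.2,0]])

```text
time_s: 13.18
tcp_pos: [514.5, -188.8, 197.8]
tool_rot: [-3.141, 0.0, -0.004]
ft_force: [0.5, -1.7, -3.9]
grip_width: 15.6
```

```bash
python3 d.py
```

```text
t 13.18 p [ 514.53 -188.77  197.76] r [-3.1414e+00  1.0000e-04 -4.4000e-03] F [ 0.53 -1.68 -3.87] M [-0.465 -0.024  0.026] g 15.55 q6 1.084
```

carry_out(deltas=[[0,0,0,0,0.05,0.15,0],[0,0,0,0,0.05,0.3,0]])

```text
time_s: 13.42
tcp_pos: [514.4, -189.1, 194.6]
tool_rot: [-3.141, 0.0, -0.004]
ft_force: [0.4, 0.0, -3.7]
grip_width: 15.5
```

```bash
python3 d.py
```

```text
t 13.43 p [ 514.45 -189.13  194.62] r [-3.1411e+00  3.0000e-04 -4.2000e-03] F [ 0.37  0.01 -3.66] M [-0.179 -0.089  0.003] g 15.52 q6 1.083
```

carry_out(deltas=[[0,0,0,0,0.03,0.15,0],[0,0,0,0,0.03,0.3,0]])

```text
time_s: 13.68
tcp_pos: [514.4, -189.4, 191.6]
tool_rot: [-3.141, 0.0, -0.004]
ft_force: [0.3, -0.5, -4.8]
grip_width: 15.5
```

carry_out(deltas=[[0,0,0,0,0,0.1,0],[0,0,0,0,0,0.2,0]])

```text
time_s: 13.92
tcp_pos: [514.5, -189.5, 189.7]
tool_rot: [-3.141, 0.0, -0.004]
ft_force: [-0.2, 0.2, -4.2]
grip_width: 15.6
```

carry_out(deltas=[[0,0,0,0,0,0.1,0],[0,0,0,0,0,0.1,0]])

```text
time_s: 14.18
tcp_pos: [514.6, -189.7, 189.0]
tool_rot: [3.141, -0.0, -0.004]
ft_force: [1.2, 0.0, -3.5]
grip_width: 15.8
```

carry_out(deltas=[[0,0,0,0,0,0.1,0],[0,0,0,0,0,0.1,0]])

```text
time_s: 14.42
tcp_pos: [514.9, -189.9, 188.9]
tool_rot: [3.141, -0.002, -0.004]
ft_force: [-0.8, 0.5, 4.7]
grip_width: 15.9
```

```bash
python3 d.py
```

```text
t 14.43 p [ 514.91 -189.86  188.9 ] r [ 3.1406e+00 -1.6000e-03 -4.2000e-03] F [-0.81  0.53  4.74] M [0.146 0.314 0.036] g 15.85 q6 1.082
```

carry_out(deltas=[[0,0,0.05,0,0,-0.05,0],[0,0,0.1,0,0,-0.05,0],[0,0,0.2,0,0,-0.05,0],[0,0,0.3,0,0,-0.05,0],[0,0,0.3,0,0,-0.05,0]])

```text
time_s: 15.05
tcp_pos: [514.8, -190.0, 188.9]
tool_rot: [3.141, -0.001, -0.303]
ft_force: [-2.1, -1.7, 3.9]
grip_width: 15.6
```

```bash
python3 d.py
```

```text
t 15.05 p [ 514.76 -189.98  188.93] r [ 3.1408e+00 -1.2000e-03 -3.0320e-01] F [-2.05 -1.69  3.88] M [-0.186  0.322 -0.049] g 15.62 q6 1.381
```

carry_out(deltas=[[0,0,0.1,0,0,0,0],[0,0,0.2,0,0,0,0],[0,0,0.2,0,0,0,0]])

```text
time_s: 15.42
tcp_pos: [514.8, -190.0, 188.9]
tool_rot: [3.141, -0.001, -0.502]
ft_force: [-1.7, -0.3, 5.0]
grip_width: 15.8
```

```bash
python3 d.py
```

```text
t 15.43 p [ 514.78 -190.05  188.95] r [ 3.1411e+00 -1.4000e-03 -5.0160e-01] F [-1.73 -0.29  4.99] M [-0.321  0.307  0.028] g 15.79 q6 1.58
```

carry_out(deltas=[[0,0,0.08,0,0,0,0],[0,0,0.15,0,0,0,0],[0,0,0.15,0,0,0,0]])

```text
time_s: 15.8
tcp_pos: [514.7, -190.0, 188.9]
tool_rot: [3.141, -0.001, -0.651]
ft_force: [-0.1, -3.0, 5.7]
grip_width: 15.3
```

```bash
python3 d.py;  python3 - <<'E'
from ov import *
from bench import ctrl
im=ctrl.snapshot('scene');cv2.imwrite('pics/scene4.png',im)
cv2.imwrite('pics/z4.png',draw(im,'scene',(190,100,80,95),6,[]))
E
```

```text
t 15.8 p [ 514.75 -190.04  188.94] r [ 3.1413e+00 -1.4000e-03 -6.5070e-01] F [-0.06 -3.02  5.69] M [-0.374  0.37   0.116] g 15.33 q6 1.729
```

View pics/z4.png

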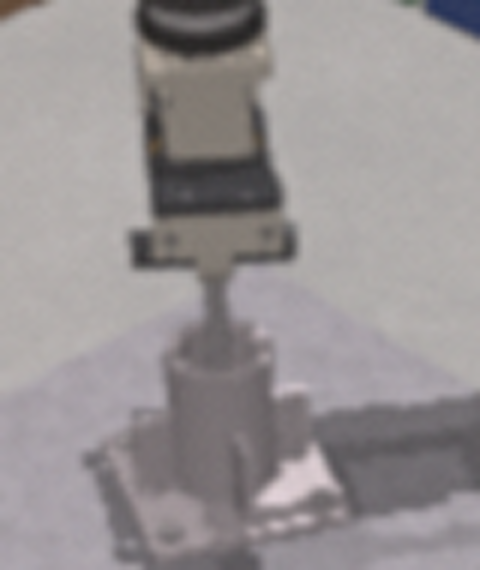

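The bar, at about (215,245) in the zoom, is still square in the jaws, and the socket is deep in the barrel. I'll keep turning in small steps.

carry_out(deltas=[[0,0,0.06,0,0,0,0],[0,0,0.06,0,0,0,0]])

```text
time_s: 16.1
tcp_pos: [514.7, -190.1, 188.9]
tool_rot: [3.141, -0.001, -0.711]
ft_force: [-1.6, -2.1, 5.5]
grip_width: 15.6
```

```bash
python3 d.py
```

```text
t 16.1 p [ 514.74 -190.08  188.93] r [ 3.1413e+00 -1.4000e-03 -7.1050e-01] F [-1.58 -2.06  5.48] M [-0.411  0.41   0.166] g 15.64 q6 1.789
```

carry_out(deltas=[[0,0,0.06,0,0.03,0,0],[0,0,0.06,0,0.03,0,0]])

```text
time_s: 16.35
tcp_pos: [514.6, -190.2, 188.9]
tool_rot: [-3.142, -0.001, -0.771]
ft_force: [-1.4, -2.3, 6.4]
grip_width: 15.4
```

```bash
python3 d.py
```

```text
t 16.35 p [ 514.64 -190.19  188.91] r [-3.1415e+00 -1.5000e-03 -7.7050e-01] F [-1.35 -2.3   6.38] M [-0.32   0.386  0.141] g 15.35 q6 1.848
```

carry_out(deltas=[[0,0,0.05,0,0,0,0],[0,0,0.05,0,0,0,0]])

```text
time_s: 16.6
tcp_pos: [514.6, -190.2, 188.9]
tool_rot: [-3.142, -0.001, -0.82]
ft_force: [-2.7, -2.1, 5.8]
grip_width: 15.6
```

```bash
python3 d.py
```

```text
t 16.6 p [ 514.62 -190.21  188.91] r [-3.1416e+00 -1.5000e-03 -8.2040e-01] F [-2.73 -2.13  5.85] M [-0.271  0.336  0.167] g 15.62 q6 1.898
```

carry_out(deltas=[[0,0,0.05,0,0,0,0],[0,0,0.05,0,0,0,0]])

```text
time_s: 16.85
tcp_pos: [514.6, -190.2, 188.9]
tool_rot: [-3.142, -0.001, -0.87]
ft_force: [-1.1, -2.5, 6.3]
grip_width: 15.6
```

```bash
python3 d.py
```

```text
t 16.85 p [ 514.59 -190.23  188.92] r [-3.1415e+00 -1.5000e-03 -8.7040e-01] F [-1.13 -2.55  6.27] M [-0.336  0.362  0.186] g 15.56 q6 1.948
```

carry_out(deltas=[[0,0,0.04,0,0,0,0],[0,0,0.04,0,0,0,0]])

```text
time_s: 17.1
tcp_pos: [514.6, -190.2, 188.9]
tool_rot: [-3.142, -0.001, -0.91]
ft_force: [-1.2, -1.7, 5.4]
grip_width: 16.0
```

```bash
python3 d.py
```

```text
t 17.1 p [ 514.58 -190.24  188.91] r [-3.1415e+00 -1.4000e-03 -9.1030e-01] F [-1.16 -1.71  5.45] M [-0.336  0.359  0.219] g 16.03 q6 1.988
```

carry_out(deltas=[[0,0,0.04,0,0,0,0],[0,0,0.04,0,0,0,0]])

```text
time_s: 17.35
tcp_pos: [514.6, -190.3, 188.9]
tool_rot: [-3.141, -0.001, -0.95]
ft_force: [-1.4, -2.0, 6.0]
grip_width: 15.6
```

```bash
python3 d.py
```

```text
t 17.35 p [ 514.56 -190.26  188.93] r [-3.1415e+00 -1.4000e-03 -9.5030e-01] F [-1.41 -1.99  5.99] M [-0.313  0.352  0.209] g 15.63 q6 2.028
```

carry_out(deltas=[[0,0,0.04,0,0,0,0],[0,0,0.04,0,0,0,0]])

```text
time_s: 17.6
tcp_pos: [514.6, -190.3, 188.9]
tool_rot: [-3.141, -0.001, -0.99]
ft_force: [-1.4, -1.8, 5.5]
grip_width: 15.7
```

```bash
python3 d.py
```

```text
t 17.6 p [ 514.56 -190.27  188.9 ] r [-3.1415e+00 -1.4000e-03 -9.9030e-01] F [-1.44 -1.81  5.53] M [-0.322  0.356  0.183] g 15.75 q6 2.068
```

carry_out(deltas=[[0,0,0.04,0,0,0,0],[0,0,0.04,0,0,0,0]])

```text
time_s: 17.85
tcp_pos: [514.5, -190.2, 188.9]
tool_rot: [3.142, -0.002, -1.029]
ft_force: [-1.0, -1.2, 5.3]
grip_width: 15.3
```

```bash
python3 d.py
```

```text
t 17.85 p [ 514.54 -190.23  188.91] r [ 3.1415e+00 -1.5000e-03 -1.0292e+00] F [-1.03 -1.2   5.28] M [-0.306  0.381  0.679] g 15.3 q6 2.107
```

carry_out(deltas=[[0,0,0.04,0,0,0,0],[0,0,0.04,0,0,0,0]])

```text
time_s: 18.1
tcp_pos: [514.5, -190.2, 188.9]
tool_rot: [3.141, -0.002, -1.068]
ft_force: [-1.9, -2.4, 5.5]
grip_width: 15.8
```

```bash
python3 d.py
```

```text
t 18.1 p [ 514.53 -190.17  188.93] r [ 3.1414e+00 -1.6000e-03 -1.0681e+00] F [-1.94 -2.39  5.48] M [-0.273  0.387  1.101] g 15.82 q6 2.146
```

I read too late there: the wrist moment reached 1.10 N m, over the 1 N m asked for. I'm backing off at once.

carry_out(deltas=[[0,0,-0.034,0,0,0,0],[0,0,-0.034,0,0,0,0],[0,0,-0.034,0,0,0,0]])

```text
time_s: 18.48
tcp_pos: [514.5, -190.2, 188.9]
tool_rot: [-3.142, -0.001, -1.036]
ft_force: [-2.1, -1.2, 5.9]
grip_width: 15.3
```

```bash
python3 d.py
```

```text
t 18.48 p [ 514.48 -190.18  188.92] r [-3.1415e+00 -1.2000e-03 -1.0356e+00] F [-2.09 -1.2   5.93] M [-0.272  0.529  0.282] g 15.33 q6 2.113
```

carry_out(deltas=[[0,0,0.02,0,0,0,0],[0,0,0.02,0,0,0,0]])

```text
time_s: 18.73
tcp_pos: [514.5, -190.2, 188.9]
tool_rot: [3.141, -0.001, -1.055]
ft_force: [-1.8, -2.0, 5.2]
grip_width: 15.9
```

```bash
python3 d.py
```

```text
t 18.73 p [ 514.49 -190.15  188.91] r [ 3.1414e+00 -1.4000e-03 -1.0545e+00] F [-1.8  -1.99  5.23] M [-0.251  0.459  0.902] g 15.89 q6 2.132
```

carry_out(deltas=[[0,0,-0.006,0,0,0,0],[0,0,-0.006,0,0,0,0],[0,0,-0.006,0,0,0,0]])

```text
time_s: 19.1
tcp_pos: [514.5, -190.2, 188.9]
tool_rot: [3.141, -0.001, -1.049]
ft_force: [-1.1, -1.4, 4.8]
grip_width: 16.1
```

```bash
python3 d.py
```

```text
t 19.1 p [ 514.47 -190.16  188.91] r [ 3.1415e+00 -1.3000e-03 -1.0488e+00] F [-1.09 -1.41  4.76] M [-0.21   0.433  0.71 ] g 16.06 q6 2.127
```

carry_out(deltas=[[0,0,-0.06,0,0,0,0],[0,0,-0.12,0,0,-0.05,0],[0,0,-0.12,0,0,-0.1,0]])

```text
time_s: 19.48
tcp_pos: [514.3, -189.8, 189.0]
tool_rot: [3.142, 0.0, -0.932]
ft_force: [0.3, -1.6, -2.5]
grip_width: 15.8
```

```bash
python3 d.py
```

```text
t 19.48 p [ 514.33 -189.81  188.99] r [ 3.1416e+00  3.0000e-04 -9.3200e-01] F [ 0.28 -1.59 -2.53] M [-0.226  0.003 -0.011] g 15.84 q6 2.009
```

carry_out(deltas=[[0,0,0,0,0,-0.3,0],[0,0,0,0,0,-0.8,0],[0,0,0,0,0,-1.4,0],[0,0,0,0,0,-2,0],[0,0,0,0,0,-2,0]])

```text
time_s: 20.1
tcp_pos: [514.6, -189.7, 210.1]
tool_rot: [-3.141, -0.001, -0.934]
ft_force: [-0.3, 1.0, -4.3]
grip_width: 15.4
```

```bash
python3 d.py
```

```text
t 20.1 p [ 514.57 -189.74  210.09] r [-3.1409e+00 -8.0000e-04 -9.3410e-01] F [-0.29  1.04 -4.26] M [ 0.037  0.035 -0.027] g 15.45 q6 2.012
```

carry_out(deltas=[[0,0,0,0,0,-1,0],[0,0,0,0,0,-3,0],[0,0,0,0,0,-6,0],[0,0,0,0,0,-9,0],[0,0,0,0,0,-10.5,0],[0,0,0,0,0,-10.5,0],[0,0,0,0,0,-10.5,0]])

```text
time_s: 20.98
tcp_pos: [513.9, -189.6, 313.0]
tool_rot: [3.14, 0.002, -0.934]
ft_force: [0.5, -0.5, -6.2]
grip_width: 15.4
```

```bash
python3 d.py 554 155 300 -0.154
```

```text
t 20.98 p [ 513.85 -189.6   313.05] r [ 3.1405e+00  2.2000e-03 -9.3420e-01] F [ 0.48 -0.47 -6.24] M [0.113 0.058 0.031] g 15.36 q6 2.012
[0.0, 0.003, -0.78, -25.32, -23.715, 1.334]
```

carry_out(deltas=[[0,0,-0.05,-2,-1.9,0,0],[0,0,-0.15,-5.5,-5.15,0,0],[0,0,-0.28,-9.5,-8.9,0,0],[0,0,-0.4,-13.5,-12.64,0,0],[0,0,-0.52,-17.5,-16.4,0,0],[0,0,-0.64,-21,-19.7,0,0],[0,0,-0.74,-24,-22.5,0,0],[0,0,-0.78,-25.3,-23.7,0.5,0],[0,0,-0.78,-25.3,-23.7,1.3,0],[0,0,-0.78,-25.3,-23.7,1.3,0]])

```text
time_s: 22.22
tcp_pos: [554.0, 153.2, 299.8]
tool_rot: [3.14, 0.003, -0.156]
ft_force: [-0.1, -0.4, -4.3]
grip_width: 15.6
```

carry_out(deltas=[[0,0,0,0,0,0,0],[0,0,0,0,0,0,0]])

```text
time_s: 22.48
tcp_pos: [554.7, 153.6, 301.7]
tool_rot: [3.142, -0.001, -0.156]
ft_force: [-0.0, -0.1, -4.7]
grip_width: 15.6
```

```bash
python3 d.py 554 155 245 -0.154; python3 - <<'E'
from ov import *
from bench import ctrl
x,y,z=ctrl.get_state()['tcp_pos'];mz=z-169
r,g=(0,0,255),(0,255,0)
im=ctrl.snapshot('scene');cv2.imwrite('pics/scene5.png',im)
cv2.imwrite('pics/z5.png',draw(im,'scene',(250,130,75,115),5,[(circ(x,y,21,mz),r),(circ(x,y,21,mz+40),r),(circ(x,y,7,mz+65),r),(circ(555,155.5,25,70),g),(rect(555,155.5,-.166,100,100,70),g)]))
E
```

```text
t 22.48 p [554.75 153.57 301.72] r [ 3.1416e+00 -7.0000e-04 -1.5580e-01] F [-0.04 -0.08 -4.71] M [ 0.025  0.046 -0.012] g 15.6 q6 1.864
[0.0, -0.001, -0.002, -0.1, -0.13, 5.672]
```

View pics/z5.png

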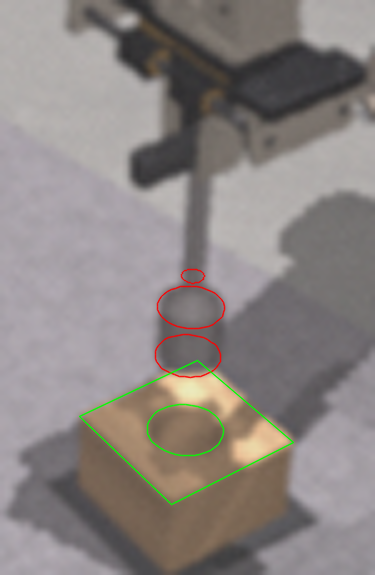

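carry_out(deltas=[[0,0,0,-0.1,-0.13,1.5,0],[0,0,0,-0.1,-0.13,3.5,0],[0,0,0,-0.1,-0.13,5,0],[0,0,0,-0.1,-0.13,5.6,0],[0,0,0,-0.1,-0.13,5.6,0]])

```text
time_s: 23.15
tcp_pos: [553.7, 155.9, 245.0]
tool_rot: [3.141, 0.001, -0.154]
ft_force: [-0.1, -1.0, -4.8]
grip_width: 15.7
```

```bash
python3 d.py 554 155 230 -0.154
```

```text
t 23.15 p [553.7  155.92 245.05] r [ 3.1413e+00  5.0000e-04 -1.5420e-01] F [-0.13 -1.02 -4.78] M [ 0.06  -0.013  0.047] g 15.69 q6 1.866
[0.0, 0.001, -0.0, 0.044, 0.086, 1.505]
```

carry_out(deltas=[[0,0,0,0.03,0.08,0.3,0],[0,0,0,0.03,0.08,0.6,0],[0,0,0,0.03,0.08,0.6,0]])

```text
time_s: 23.52
tcp_pos: [553.8, 155.0, 239.3]
tool_rot: [3.141, 0.0, -0.154]
ft_force: [0.3, 0.2, -4.4]
grip_width: 15.6
```

carry_out(deltas=[[0,0,0,0,0,0.15,0],[0,0,0,0,0,0.3,0],[0,0,0,0,0,0.3,0]])

```text
time_s: 23.9
tcp_pos: [553.8, 155.1, 236.2]
tool_rot: [3.141, 0.0, -0.154]
ft_force: [-0.7, 0.1, -4.2]
grip_width: 15.4
```

```bash
python3 d.py
```

```text
t 23.9 p [553.82 155.06 236.23] r [ 3.1414e+00  3.0000e-04 -1.5420e-01] F [-0.66  0.14 -4.24] M [ 0.028 -0.016  0.017] g 15.38 q6 1.865
```

carry_out(deltas=[[0,0,0,0,0,0.4,0],[0,0,0,0,0,0.8,0],[0,0,0,0,0,0.8,0]])

```text
time_s: 24.28
tcp_pos: [553.6, 155.0, 227.8]
tool_rot: [3.141, 0.001, -0.154]
ft_force: [-0.0, 0.3, -5.0]
grip_width: 15.5
```

carry_out(deltas=[[0,0,0,0,0,0.5,0],[0,0,0,0,0,1,0],[0,0,0,0,0,1.5,0],[0,0,0,0,0,1.5,0]])

```text
time_s: 24.78
tcp_pos: [553.6, 155.0, 212.8]
tool_rot: [3.141, 0.001, -0.154]
ft_force: [-0.3, 0.1, -3.6]
grip_width: 15.8
```

carry_out(deltas=[[0,0,0,0,0,0.5,0],[0,0,0,0,0,1,0],[0,0,0,0,0,1.5,0],[0,0,0,0,0,2,0],[0,0,0,0,0,2.5,0],[0,0,0,0,0,2.9,0],[0,0,0,0,0,2.9,0]])

```text
time_s: 25.65
tcp_pos: [553.7, 155.0, 184.0]
tool_rot: [3.141, 0.001, -0.154]
ft_force: [-0.6, 0.3, -4.8]
grip_width: 15.8
```

```bash
python3 d.py
```

```text
t 25.65 p [553.73 155.04 183.97] r [ 3.1413e+00  7.0000e-04 -1.5420e-01] F [-0.57  0.26 -4.83] M [ 0.083 -0.029 -0.016] g 15.81 q6 1.865
```

Mouth is at about 15 mm and the floor should be at TCP z ≈ 179. I'll feel for it.

carry_out(deltas=[[0,0,0,0,0,0.2,0],[0,0,0,0,0,0.4,0],[0,0,0,0,0,0.4,0]])

```text
time_s: 26.02
tcp_pos: [553.8, 155.1, 180.2]
tool_rot: [3.141, 0.0, -0.154]
ft_force: [0.2, 0.2, -4.4]
grip_width: 15.5
```

carry_out(deltas=[[0,0,0,0,0,0.1,0],[0,0,0,0,0,0.1,0]])

```text
time_s: 26.28
tcp_pos: [553.9, 155.1, 179.3]
tool_rot: [3.141, -0.0, -0.154]
ft_force: [1.1, -0.1, -5.0]
grip_width: 15.6
```

```bash
python3 d.py
```

```text
t 26.27 p [553.9  155.07 179.34] r [ 3.1415 -0.     -0.1542] F [ 1.14 -0.1  -5.03] M [ 0.002 -0.03   0.02 ] g 15.56 q6 1.865
```

carry_out(deltas=[[0,0,0,0,0,0.07,0],[0,0,0,0,0,0.07,0]])

```text
time_s: 26.52
tcp_pos: [554.0, 155.1, 178.9]
tool_rot: [-3.142, -0.001, -0.154]
ft_force: [0.5, -0.8, -3.5]
grip_width: 15.7
```

```bash
python3 d.py
```

```text
t 26.52 p [554.03 155.09 178.95] r [-3.1416e+00 -5.0000e-04 -1.5420e-01] F [ 0.53 -0.82 -3.52] M [ 0.121  0.083 -0.002] g 15.67 q6 1.865
```

On the floor: 178.95, the same as at the grasp. I'll open gently and rise.

carry_out(deltas=[[0,0,0,0,0,0.03,0],[0,0,0,0,0,0.03,0.25],[0,0,0,0,0,0.03,0.4],[0,0,0,0,0,0.03,0.6],[0,0,0,0,0,0.03,0.6],[0,0,0,0,0,0.03,0.6]])

```text
time_s: 27.28
tcp_pos: [553.9, 155.1, 178.4]
tool_rot: [3.142, -0.0, -0.154]
ft_force: [-0.2, 0.0, -0.7]
grip_width: 54.0
```

```bash
python3 d.py
```

```text
t 27.27 p [553.94 155.1  178.37] r [ 3.1416e+00 -1.0000e-04 -1.5420e-01] F [-0.19  0.01 -0.74] M [ 0.02  -0.018 -0.045] g 54.01 q6 1.865
```

Released: force is near zero. I'll rise and move aside for a look from both cameras.

carry_out(deltas=[[0,0,0,0,0,-2,0.6],[0,0,0,0,0,-6,0.6],[0,0,0,0,0,-10,0.6],[0,0,0,-4,0,-12,0.6],[0,0,0,-9,0,-12,0.6],[0,0,0,-13,4,-12,0.6],[0,0,0,-14,9,-12,0.6],[0,0,0,-14,14,-12,0.6],[0,0,0,-14,18,-12,0.6],[0,0,0,-14,18,-12,0.6]])

```text
time_s: 28.52
tcp_pos: [387.6, -3.2, 298.6]
tool_rot: [3.141, -0.001, -0.158]
ft_force: [-0.5, 0.5, -0.1]
grip_width: 55.4
```

carry_out(deltas=[[0,0,0,0,5,0,0.6],[0,0,0,0,8,0,0.6],[0,0,0,0,8,0,0.6],[0,0,0,0,8,0,0.6]])

```text
time_s: 29.02
tcp_pos: [375.8, -79.5, 298.4]
tool_rot: [-3.141, 0.0, -0.154]
ft_force: [-0.1, -0.6, 0.1]
grip_width: 55.5
```

```bash
python3 d.py; python3 - <<'E'
from ov import *
from bench import ctrl
t=ctrl.snapshot('top');s=ctrl.snapshot('scene');cv2.imwrite('pics/top6.png',t);cv2.imwrite('pics/scene6.png',s)
b=(255,0,0);g=(0,255,0)
C=[(rect(553,154.5,-.154,100,16,186),b),(circ(555,155.5,25,70),g)]
cv2.imwrite('pics/z6.png',np.hstack([draw(t,'top',(155,150,75,85),5,C),draw(s,'scene',(250,160,75,85),5,C)]))
for c,im in(('top',t),('scene',s)):
    o=cv2.imread(f'pics/{c}0.png');cv2.imwrite(f'pics/d{c}.png',cv2.absdiff(im,o))
cv2.imwrite('pics/full6.png',cv2.resize(np.hstack([t,s]),(800,300)))
E
```

```text
t 29.02 p [375.81 -79.48 298.37] r [-3.1411  0.     -0.1539] F [-0.13 -0.6   0.09] M [ 0.048  0.029 -0.012] g 55.45 q6 1.316
```

View pics/z6.png

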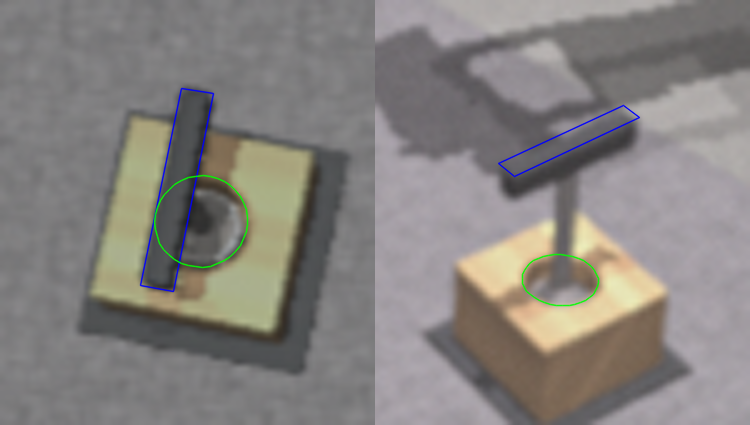

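View pics/full6.png

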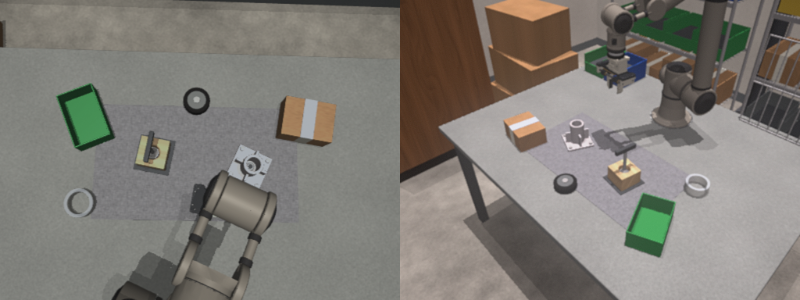

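The top zoom shows the bar at (177,190), matching its starting position. The scene zoom shows the spanner upright in the hole at (562,280), and the bystanders have not moved. I'm handing in.

```bash
python3 -c "
from bench import ctrl
print(ctrl.sign_off(), ctrl.get_state()['time_s'])"
```

```text
the job is handed in; nothing more can be done
the job is handed in; nothing more can be done
```

The nut is tight and the spanner is back in its stand, but the tightening moment briefly went past your 1 N m limit. I handed the job in at about 29 s; no verdict was reported.

- **Seating:** I lowered the spanner into the barrel and felt the nut's shoulder at TCP z of about 204.6 mm. After I turned it 0.15 rad anticlockwise, it dropped 15.7 mm to the washer. The push was about 10 N.
- **Tightening:** Drag was about 0.2 N m, and the nut came up against its stop after about 1.0 rad of clockwise turn.
- **Overshoot:** Two turning steps went out before I read the moment, and it reached **1.10 N m** at the wrist for about 0.1–0.2 s. I backed off to 0.28 N m, went up to 0.90 N m, then settled and held at 0.71 N m. I judged the contact force stayed under the 150 N failure limit, but that force can't be read directly.
- **Return:** The spanner went back down to TCP z of 178.95 mm, against 178.9 mm when I first gripped it. After release the force reading was near zero.
- **Last checks:** In both camera views the spanner stands upright in the stand with the bar where it began, to within about a pixel. By eye the bystanders look unmoved, and the arm is clear of everything. One disagreement: on the way back, the scene camera put the socket about 2.5 mm from where the arm reading placed it, which is within the hole's clearance.

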